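# Reload the water filter

### The job

Get the water filter ready: push every filter tube standing in the wooden rack down into a free collet of the grey tray, past the seal until it bottoms. Then slide the loaded tray by its handle all the way into the white housing, and after that flip the valve lever on the housing's roof fully over towards the back. Leave the cup, glass and jar where they stand.

Things in the scene. Friction and masses are not known exactly. Their poses are not given: they have to be found in the camera images.
- tube0: Filter tube: rigid white cylinder, 28 mm diameter, 110 mm long, 50 g, grey band at its upper end, foot tapered to 22 mm over the lowest 7 mm. Three or four exist in a run (absent ones read None); all are alike. Origin: centre of its foot (lower end), z along the tube to its upper end. It starts standing in a well of the wooden rack, foot 8 mm above the worktop.
- tube1: Filter tube: rigid white cylinder, 28 mm diameter, 110 mm long, 50 g, grey band at its upper end, foot tapered to 22 mm over the lowest 7 mm. Three or four exist in a run (absent ones read None); all are alike. Origin: centre of its foot (lower end), z along the tube to its upper end. It starts standing in a well of the wooden rack, foot 8 mm above the worktop.
- tube2: Filter tube: rigid white cylinder, 28 mm diameter, 110 mm long, 50 g, grey band at its upper end, foot tapered to 22 mm over the lowest 7 mm. Three or four exist in a run (absent ones read None); all are alike. Origin: centre of its foot (lower end), z along the tube to its upper end. It starts standing in a well of the wooden rack, foot 8 mm above the worktop.
- tube3: Filter tube: rigid white cylinder, 28 mm diameter, 110 mm long, 50 g, grey band at its upper end, foot tapered to 22 mm over the lowest 7 mm. Three or four exist in a run (absent ones read None); all are alike. Origin: centre of its foot (lower end), z along the tube to its upper end. It starts standing in a well of the wooden rack, foot 8 mm above the worktop.
- rack: Fixed wooden rack 120 x 120 x 36 mm. Origin: centre of its underside. Four wells at x, y = +-30 mm, 32 mm wide and 28 mm deep (floor 8 mm above the worktop).
- tray: Loose filter tray on the worktop, 0.4 kg: grey plate 140 x 140 x 10 mm with four white upright push-fit collets (48 mm wide, tops 40 mm above the worktop). Origin: centre of the plate's underside; z up. Its handle, towards -x, is an upright fin centred at x = -132 mm: 40 mm long (x), 12 mm thick (y), 8 to 60 mm above the worktop, on a stem 11 mm high.
- tray_handle (a point): Middle of the top edge of the tray's handle fin, 60 mm above the worktop; at (-132, 0, 60) mm in the tray's frame.
- socket0 (a point): Centre of the floor of a collet, at (-32, -32, 10) mm in the tray's frame. Bore 30 mm wide, mouth 30 mm above the floor. Two sprung rubber seals stand into the bore 16 mm above the floor: a tube merely put in stops on them; a push of some 8 to 20 N takes it past, down to the floor. Fully home: foot at this point, upper end 120 mm above the worktop.
- socket1 (a point): Centre of the floor of a collet, at (-32, 32, 10) mm in the tray's frame. Bore 30 mm wide, mouth 30 mm above the floor. Two sprung rubber seals stand into the bore 16 mm above the floor: a tube merely put in stops on them; a push of some 8 to 20 N takes it past, down to the floor. Fully home: foot at this point, upper end 120 mm above the worktop.
- socket2 (a point): Centre of the floor of a collet, at (32, -32, 10) mm in the tray's frame. Bore 30 mm wide, mouth 30 mm above the floor. Two sprung rubber seals stand into the bore 16 mm above the floor: a tube merely put in stops on them; a push of some 8 to 20 N takes it past, down to the floor. Fully home: foot at this point, upper end 120 mm above the worktop.
- socket3 (a point): Centre of the floor of a collet, at (32, 32, 10) mm in the tray's frame. Bore 30 mm wide, mouth 30 mm above the floor. Two sprung rubber seals stand into the bore 16 mm above the floor: a tube merely put in stops on them; a push of some 8 to 20 N takes it past, down to the floor. Fully home: foot at this point, upper end 120 mm above the worktop.
- housing: Fixed white housing, 170 wide (its y), 155 deep (x), 147 mm high, roofed, open to its own -x. Origin: on the worktop under the bay's middle. Inside 150 mm wide, lips over the tray's edges, back wall at x = +70 mm, roof underside 137 mm, roof front edge x = -75 mm; 34 mm high guide fins flare from the mouth to x = -115, y = +-99 mm. The tray goes in along +x, oriented like the housing, handle last.
- home (a point): Where the tray's origin lies when the tray is fully in, against the back wall (same point and axes as the housing's origin).
- espresso_cup: Bystander: green and white espresso cup 64 x 89 x 48 mm, behind the work. Origin: centre of its underside.
- tea_glass: Bystander: clear glass, 81 mm wide, 101 mm high, behind the work. Origin: centre of its underside.
- clip_jar_small: Bystander: small clip-top glass jar, 68 mm wide, 123 mm high, behind the work. Origin: centre of its underside.
- valve (a joint): Valve lever on the housing's roof, swinging about the housing's y: 0 rad leaning to the housing's -x (open mouth side), 1.2 rad leaning to its +x (back); it stays where it is left. Pivot at x = -10 mm, 169 mm above the worktop; 70 mm long.
- valve_tip (a point): Centre of the ball (26 mm wide) at the tip of the valve lever, 70 mm from its pivot.
Things that resemble listed ones, but are neither listed nor needed, are in the scene too. What is shaped like the tube1 but yellow is not meant.

How it is judged:
On the way, in this order (a step that is already met when the one before it is completed fails the run):
1. every tube there is has been pushed to the floor of a collet of the tray (((horizontal distance between tube0 and socket0 below 0.005 m and z of tube0 in the frame of socket0 below 0.003 m and angle between the z axis of tube0 and the z axis of tray, either way round below 0.1 rad) or (horizontal distance between tube0 and socket1 below 0.005 m and z of tube0 in the frame of socket1 below 0.003 m and angle between the z axis of tube0 and the z axis of tray, either way round below 0.1 rad) or (horizontal distance between tube0 and socket2 below 0.005 m and z of tube0 in the frame of socket2 below 0.003 m and angle between the z axis of tube0 and the z axis of tray, either way round below 0.1 rad) or (horizontal distance between tube0 and socket3 below 0.005 m and z of tube0 in the frame of socket3 below 0.003 m and angle between the z axis of tube0 and the z axis of tray, either way round below 0.1 rad)) and ((horizontal distance between tube1 and socket0 below 0.005 m and z of tube1 in the frame of socket0 below 0.003 m and angle between the z axis of tube1 and the z axis of tray, either way round below 0.1 rad) or (horizontal distance between tube1 and socket1 below 0.005 m and z of tube1 in the frame of socket1 below 0.003 m and angle between the z axis of tube1 and the z axis of tray, either way round below 0.1 rad) or (horizontal distance between tube1 and socket2 below 0.005 m and z of tube1 in the frame of socket2 below 0.003 m and angle between the z axis of tube1 and the z axis of tray, either way round below 0.1 rad) or (horizontal distance between tube1 and socket3 below 0.005 m and z of tube1 in the frame of socket3 below 0.003 m and angle between the z axis of tube1 and the z axis of tray, either way round below 0.1 rad)) and ((horizontal distance between tube2 and socket0 below 0.005 m and z of tube2 in the frame of socket0 below 0.003 m and angle between the z axis of tube2 and the z axis of tray, either way round below 0.1 rad) or (horizontal distance between tube2 and socket1 below 0.005 m and z of tube2 in the frame of socket1 below 0.003 m and angle between the z axis of tube2 and the z axis of tray, either way round below 0.1 rad) or (horizontal distance between tube2 and socket2 below 0.005 m and z of tube2 in the frame of socket2 below 0.003 m and angle between the z axis of tube2 and the z axis of tray, either way round below 0.1 rad) or (horizontal distance between tube2 and socket3 below 0.005 m and z of tube2 in the frame of socket3 below 0.003 m and angle between the z axis of tube2 and the z axis of tray, either way round below 0.1 rad)) and ((horizontal distance between tube3 and socket0 below 0.005 m and z of tube3 in the frame of socket0 below 0.003 m and angle between the z axis of tube3 and the z axis of tray, either way round below 0.1 rad) or (horizontal distance between tube3 and socket1 below 0.005 m and z of tube3 in the frame of socket1 below 0.003 m and angle between the z axis of tube3 and the z axis of tray, either way round below 0.1 rad) or (horizontal distance between tube3 and socket2 below 0.005 m and z of tube3 in the frame of socket2 below 0.003 m and angle between the z axis of tube3 and the z axis of tray, either way round below 0.1 rad) or (horizontal distance between tube3 and socket3 below 0.005 m and z of tube3 in the frame of socket3 below 0.003 m and angle between the z axis of tube3 and the z axis of tray, either way round below 0.1 rad))), for 0.2 s.
2. the loaded tray is fully inside the housing (all of step 1 and x of tray in the frame of home above -0.006 m and y of tray in the frame of home between -0.01 and 0.01 m and angle between tray's own z axis and vertical below 0.08 rad), for 0.2 s.
3. the valve lever is fully over to the back (value of joint valve above 1.05 rad), for 0.2 s.
At the end, for the whole second after the job is handed in: Every tube stands in a collet with its foot within 3 mm of the floor and 5 mm of the axis; the tray is at rest, within 6 mm of the back wall and 10 mm of the housing's middle line; the valve lever is past 1.05 rad (all of step 2 and value of joint valve above 1.05 rad and linear speed of tray below 0.02 m/s); the robot touches nothing.
It fails at once if the espresso cup is moved more than 4 cm (distance of espresso_cup from where it was at the start of the episode above 0.04 m).
It fails at once if the tea glass is moved more than 4 cm (distance of tea_glass from where it was at the start of the episode above 0.04 m).
It fails at once if the small jar is moved more than 4 cm (distance of clip_jar_small from where it was at the start of the episode above 0.04 m).
Of tube0, tube1, tube2, tube3 only 3 to 4 are there at a start; the rules pass over those that are not, and their reading is None.
At some moment in a run one of tray may be knocked a few centimetres aside while the robot is not near it.
Once in a run the grip may slacken for a moment while it holds something.
It also fails if it takes over 208 s, if anything falls off the work surface, if the arm or the gripper's body presses on something with over 40 N, if the wrist force passes 120 N, or if a joint passes its speed limit or range.

### The arm

A 6-joint arm with a two-finger parallel gripper is mounted at the origin on a cart in front of the work surface, level with it; the furniture and walls round the work are solid. World frame = base frame: x ahead of the robot, y to its left, z up, the work surface at z = 0. Lengths are in m, angles in rad, forces in N, time in s.
With the tool pointing down it reaches from about 0.425 to 1.125 m from the base axis. Payload 14.9 kg.
Tool frame: the origin (TCP) lies at the very end of the fingers, on their centre line; the grasp point (between the pads) lies 19 mm behind it (arm.grasp_offset is the distance from the TCP to the grasp point, in m); z points along the fingers, y is the line along which they close (so a half turn about z gives the same grasp; the last joint's range is limited). The gripper opens to 91 mm and grips with 3 to 60 N. Pads are 32 mm wide; open, the fingers measure 118 mm over their backs; the gripper's body (76 mm by 178 mm) begins 60 mm behind the grasp point.
Start: joints at [-1.29, 0.379, 1.734, -0, 1.028, -0.033], TCP at [0.216, -0.666, 0.214] pointing down, gripper open.
Joint ranges: [-2.77, 2.77], [-0.74, 2.19], [0, 2.66], [-1.06, 4.2], [0.31, 2.87], [-3.08, 3.08]. Speed limits (rad/s): [1.89, 1.89, 2.39, 3.14, 3.14, 3.14].

### API

Orientations are given as [roll, pitch, yaw] about the fixed x, y, z axes, in that order (R = Rz(yaw) Ry(pitch) Rx(roll)).
In Python, from bench import arm gives the robot as it stands.
- The arm moves only by the tool step_arm, never from a script. Its argument "commands" is a list of rows, each an object with "delta_pos": the shift along the tool's x, y, z in mm, a list of three; "yaw": the turn about the tool's z in rad. A call has 1 to 12 rows; each row is the pose to reach, as a shift and turn from the pose commanded when the call began, along the tool's axes at that moment; what a row does not reach only later rows make up. A row lasts 1/12 s, in which the tool goes at most 41.7 mm and 7.16 degrees, less where a joint would pass 70% of its speed; a pose out of reach is approached as far as the arm can. A call with a gripper value outside its range is refused whole. "jaw" is the opening, from -1 (shut) to 1 (fully open), set as the call begins (left out, the last holds). The fingers move at their own pace and stop on an object; "force" is the grip in N (left out, the last holds). Time passes only in rows, so rows that repeat a pose let the fingers close. It gives the time, the measured TCP pose, the force, the opening and the grip force at its end, in the units of the state.
- arm.sense(): the state, without advancing time (a new reading comes with each control period).
- arm.grab_frame(name): name is "side" or "top"; returns a dict with "image" (480x640x3 uint8, red, green, blue), "fx", "fy", "cx", "cy" (pixels), "R" (3x3) and "t" (3): a world point X has camera coordinates R X + t. Camera axes: x right, y down, z forward; pixel columns grow to the right and rows downward; lengths in m; the calibration is good to about 2 mm. A picture is of the moment at which its call begins. There is no depth.
- arm.close_job(): hands the job in; it is judged then, once.
The state is a dict: "time_s": time; "joint_pos": joint angles; "qvel": joint speeds; "joint_efforts": joint torques, N m; "tool_pos": TCP position; "tcp_rot": TCP orientation; "wrist_force": force on the tool from outside, world axes, zero at the start; "wrist_torque": the same for the moment, N m; "width": opening from 0.0 (shut) to 1.0 (fully open); "finger_force": force on a finger pad.
Only numpy, scipy, OpenCV 4.12 (cv2) and the standard library are available. Lean on these libraries where they do the work, as an engineer would, in place of code of your own. Each camera call takes 0.05 s, during which the arm holds its last target. There are 200 camera calls.

## Working session

There is one attempt and no reset: what is moved stays moved. The work goes in short steps, Python scripts to look and compute and a tool call to move; the robot and the scene stay as the last step left them, time stands still between calls to the robot, and variables do not carry over. Pictures are saved under pics/ and viewed, at most 14 in all, crops included, and the job is handed in when it is done.

Besides the shell and the picture viewer there is one more tool, called as name(argument=value, ...), one argument or row to a line, values as JSON. step_arm: Moves the arm, as the interface text tells. Its arguments: {"type":"object","properties":{"commands":{"type":"array"},"jaw":{"type":"number"},"force":{"type":"number"}},"required":["commands"]}

```bash
mkdir -p pics; ls; cat > h.py <<'E'
import numpy as np, cv2
from bench import arm
def grab(n):
    f=arm.grab_frame(n); np.savez(f'{n}.npz',**{k:np.asarray(v) for k,v in f.items()}); return f
def load(n): return dict(np.load(f'{n}.npz'))
def ray(f,u,v,z):
    R=np.array(f['R']);t=np.array(f['t']);d=R.T@np.array([(u-f['cx'])/f['fx'],(v-f['cy'])/f['fy'],1]);c=-R.T@t
    return c+d*(z-c[2])/d[2]
def proj(f,X):
    p=np.array(f['R'])@np.array(X)+np.array(f['t']); return np.array([f['fx']*p[0]/p[2]+f['cx'],f['fy']*p[1]/p[2]+f['cy']])
def save(img,n): cv2.imwrite(f'pics/{n}.png',cv2.cvtColor(np.ascontiguousarray(img),cv2.COLOR_RGB2BGR))
E
python3 - <<'E'
from h import *
for n in('top','side'):
    f=grab(n); save(f['image'],n+'0'); print(n,f['fx'],-np.array(f['R']).T@f['t'],np.array(f['R'])[2])
s=arm.sense(); print(s)
E
```

```text
pics
top 587.4526233445371 [ 0.5155804  -0.03795494  1.40072788] [ 0.06629015  0.00626446 -0.99778072]
side 447.33733410384815 [ 0.80280631 -0.83078878  0.55885531] [-0.22545741  0.87024087 -0.43800659]
{'time_s': 0.1, 'joint_pos': array([-1.29032626e+00,  3.79320544e-01,  1.73469706e+00,  1.40215500e-05,
        1.02854154e+00, -3.32652830e-02]), 'qvel': array([ 0.0018376 , -0.00182132, -0.00022033, -0.00053587, -0.00138356,
       -0.00109271]), 'joint_efforts': array([-8.08716959e-05, -7.65042973e+01, -4.35293412e+01,  6.52525784e-02,
        3.98038176e-02, -2.42503182e-05]), 'tool_pos': array([ 0.21595398, -0.66548964,  0.21339128]), 'tcp_rot': array([-3.14062710e+00, -4.41409366e-05,  3.13728087e-01]), 'wrist_force': array([ 0.06902956, -0.23810881,  0.64107741]), 'wrist_torque': array([ 0.0087176 , -0.01344872, -0.01631964]), 'finger_force': 0.0, 'width': 1.001077073319713}
```

View pics/top0.png

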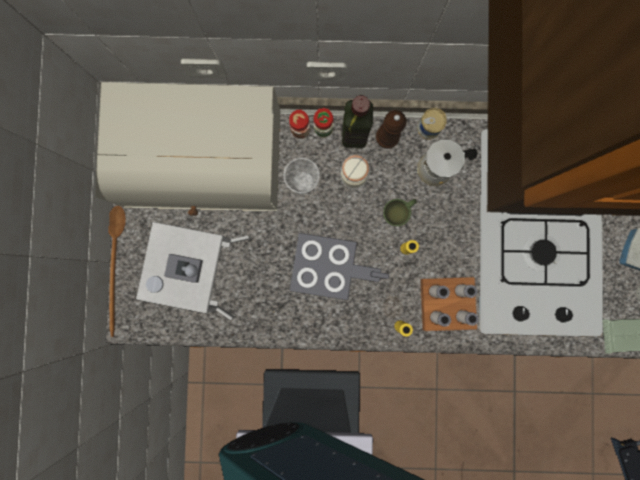

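View pics/side0.png

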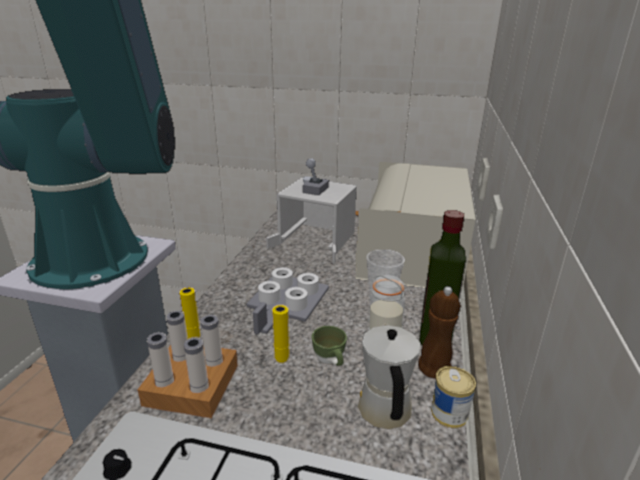

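The top view shows four candidate tubes in the wooden rack at about (440,291), (468,290), (440,318) and (468,317). Look-alikes to avoid are the yellow tubes at (411,246) and (405,328). The tray is at (322,266) with its handle towards the right, the housing is at (180,267), and its mouth faces right. The side view agrees.

```bash
python3 - <<'E'
from h import *
f=load('top'); im=f['image'][220:350,280:490]
save(cv2.resize(im,(798,494),interpolation=cv2.INTER_CUBIC),'crop1')
im=f['image'][200:340,120:270]; save(cv2.resize(im,(642,600),interpolation=cv2.INTER_CUBIC),'crop2')
print(ray(f,322,266,.04),ray(f,448,304,.036),ray(f,180,267,.147))
E
```

```text
[ 0.54169922 -0.03128118  0.04      ] [ 0.46166697 -0.32435194  0.036     ] [0.52968351 0.27111512 0.147     ]
```

View pics/crop1.png

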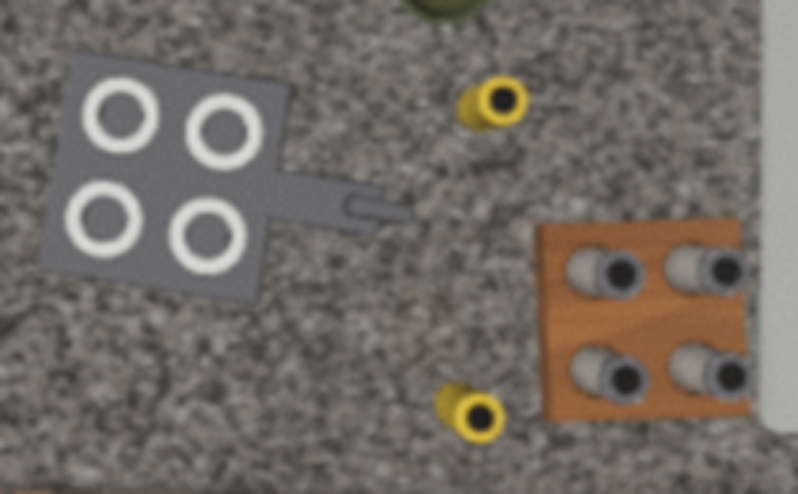

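View pics/crop2.png

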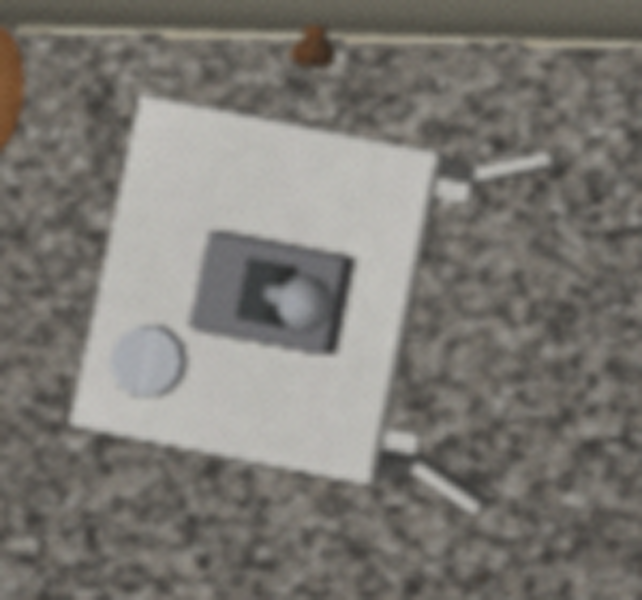

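```bash
cat >> h.py <<'E'
def fit(loc,w):  # 2D rigid: w = p + R(yaw) loc
    l=np.array(loc)[:,:2];w=np.array(w)[:,:2]
    a=(l-l.mean(0))@[1,1j];b=(w-w.mean(0))@[1,1j];y=np.angle(np.vdot(a,b))
    R=np.array([[np.cos(y),-np.sin(y)],[np.sin(y),np.cos(y)]]);p=w.mean(0)-R@l.mean(0)
    return p,y,np.linalg.norm(w-p-l@R.T,axis=1)*1000
SOCK=np.array([(-32,-32),(-32,32),(32,-32),(32,32)])/1000
E
python3 - <<'E'
from h import *
f=load('top')
c1=lambda u,v:((u+.5)/3.8+280-.5,(v+.5)/3.8+220-.5)
c2=lambda u,v:((u+.5)/4.283+120-.5,(v+.5)/4.286+200-.5)
# tubes, rack: rack axes
T=[ray(f,*c1(*p),.118) for p in[(622,273),(727,271),(627,380),(732,377)]]
print(np.round(T,4)); print('rack',fit([(.03,.03),(.03,-.03),(-.03,.03),(-.03,-.03)],T))
# tray: +x towards image-left(+y world). socket2(x+,y-): y axis = left of +x => image down? 
S=[ray(f,*c1(*p),.04) for p in[(120,115),(224,131),(104,219),(208,236)]]
print(np.round(S,4)); print('tray',fit([(.032,-.032),(-.032,-.032),(.032,.032),(-.032,.032)],S))
print('fin',ray(f,*c1(378,207),.06))
H=[ray(f,*c2(*p),.147) for p in[(140,97),(437,153),(375,482),(72,425)]]
print('house',fit([(.08,-.085),(-.075,-.085),(-.075,.085),(.08,.085)],H))
E
```

```text
[[ 0.4917 -0.2967  0.118 ]
 [ 0.4944 -0.3566  0.118 ]
 [ 0.431  -0.3002  0.118 ]
 [ 0.4343 -0.36    0.118 ]]
rack (array([ 0.46286715, -0.32838177]), np.float64(0.05379173903881619), array([0.53409637, 0.11441865, 0.3433708 , 0.23491758]))
[[ 0.5783 -0.0053  0.04  ]
 [ 0.5702 -0.069   0.04  ]
 [ 0.5148  0.0027  0.04  ]
 [ 0.5061 -0.0608  0.04  ]]
tray (array([ 0.54237478, -0.03308771]), np.float64(1.4420017926051891), array([0.20234811, 0.22046328, 0.07227339, 0.40274026]))
fin [ 0.52624174 -0.16184884  0.06      ]
house (array([0.52940173, 0.26996585]), np.float64(1.414187453369962), array([2.15493677, 2.85081171, 1.91791539, 2.23223773]))
```

Four tube tops fit the rack's well grid within 0.5 mm and the collets fit the tray within 0.4 mm. The handle fin also lies where the tray pose predicts. I start with the tube at (0.492, -0.297), crop1 pixel (622,273): it is white with a grey band, not yellow.

step_arm(
  commands=[
    {"delta_pos": [376, -266, 0], "yaw": 0.31},
    {"delta_pos": [376, -266, 0], "yaw": 0.31},
    {"delta_pos": [376, -266, 0], "yaw": 0.31},
    {"delta_pos": [376, -266, 0], "yaw": 0.31},
    {"delta_pos": [376, -266, 0], "yaw": 0.31},
    {"delta_pos": [376, -266, 0], "yaw": 0.31},
    {"delta_pos": [376, -266, 0], "yaw": 0.31},
    {"delta_pos": [376, -266, 0], "yaw": 0.31},
    {"delta_pos": [376, -266, 0], "yaw": 0.31},
    {"delta_pos": [376, -266, 0], "yaw": 0.31},
    {"delta_pos": [376, -266, 0], "yaw": 0.31},
    {"delta_pos": [376, -266, 0], "yaw": 0.31},
  ],
  jaw=0.1,
)

```text
time_s: 1.1
tool_pos: [0.4943, -0.2923, 0.2139]
tcp_rot: [-3.141, -0.0, 0.007]
wrist_force: [0.1, -1.1, 0.6]
width: 0.551
finger_force: 0.0
```

step_arm(
  commands=[
    {"delta_pos": [0, 0, 0], "yaw": 0},
    {"delta_pos": [0, 0, 0], "yaw": 0},
    {"delta_pos": [0, 0, 0], "yaw": 0},
    {"delta_pos": [0, 0, 30], "yaw": 0},
    {"delta_pos": [0, 0, 60], "yaw": 0},
    {"delta_pos": [0, 0, 70], "yaw": 0},
    {"delta_pos": [0, 0, 70], "yaw": 0},
    {"delta_pos": [0, 0, 70], "yaw": 0},
    {"delta_pos": [0, 0, 70], "yaw": 0},
  ],
)

```text
time_s: 1.85
tool_pos: [0.4921, -0.2977, 0.1454]
tcp_rot: [3.141, -0.001, 0.003]
wrist_force: [0.1, -0.2, 0.3]
width: 0.553
finger_force: 0.0
```

```bash
python3 - <<'E'
from h import *
f=grab('side'); print(arm.sense()['tool_pos'])
im=f['image'][200:440,60:380]; save(cv2.resize(im,(800,600),interpolation=cv2.INTER_CUBIC),'s1')
E
```

```text
[ 0.49225452 -0.2975617   0.14552834]
```

View pics/s1.png

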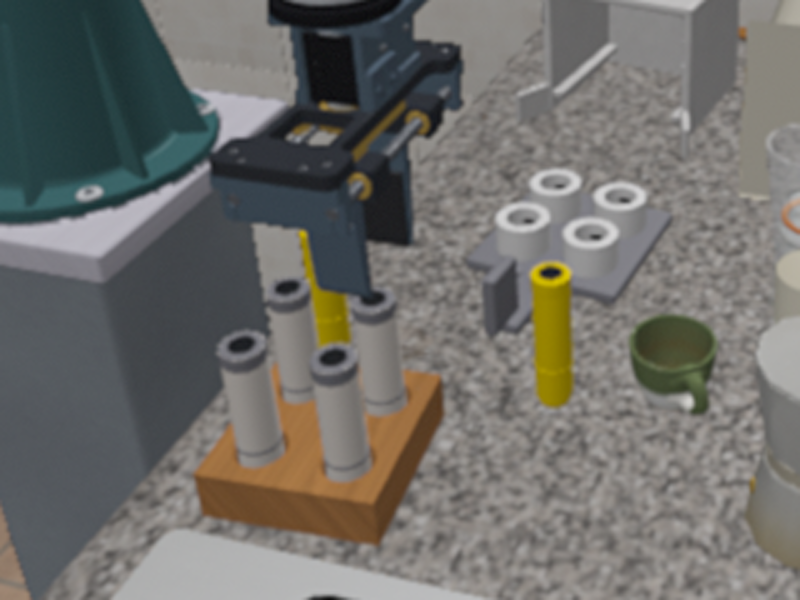

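The side crop shows the jaws straddling the tube at (375,300), the rear tube on the robot's left side. The yellow tubes are clear of it. Descend and grip.

step_arm(
  commands=[
    {"delta_pos": [0, 0, 30], "yaw": 0},
    {"delta_pos": [0, 0, 55], "yaw": 0},
    {"delta_pos": [0, 0, 68], "yaw": 0},
    {"delta_pos": [0, 0, 68], "yaw": 0},
    {"delta_pos": [0, 0, 68], "yaw": 0},
  ],
)

```text
time_s: 2.32
tool_pos: [0.4919, -0.2969, 0.0766]
tcp_rot: [-3.142, 0.0, 0.004]
wrist_force: [1.0, 0.3, 0.5]
width: 0.551
finger_force: 0.0
```

step_arm(
  commands=[
    {"delta_pos": [0, 0, 0], "yaw": 0},
    {"delta_pos": [0, 0, 0], "yaw": 0},
    {"delta_pos": [0, 0, 0], "yaw": 0},
    {"delta_pos": [0, 0, 0], "yaw": 0},
    {"delta_pos": [0, 0, 0], "yaw": 0},
    {"delta_pos": [0, 0, 0], "yaw": 0},
  ],
  jaw=-1,
  force=40,
)

```text
time_s: 2.82
tool_pos: [0.4921, -0.2971, 0.0768]
tcp_rot: [3.141, -0.001, 0.004]
wrist_force: [-0.1, 0.4, 8.7]
width: 0.298
finger_force: 40.0
```

step_arm(
  commands=[
    {"delta_pos": [0, 0, -20], "yaw": 0},
    {"delta_pos": [0, 0, -50], "yaw": 0},
    {"delta_pos": [0, 0, -90], "yaw": 0},
    {"delta_pos": [0, 0, -130], "yaw": 0},
    {"delta_pos": [0, 0, -130], "yaw": 0},
    {"delta_pos": [30, -100, -130], "yaw": 0},
    {"delta_pos": [30, -100, -130], "yaw": 0},
    {"delta_pos": [30, -100, -130], "yaw": 0},
    {"delta_pos": [30, -100, -130], "yaw": 0},
    {"delta_pos": [30, -100, -130], "yaw": 0},
  ],
)

```text
time_s: 3.65
tool_pos: [0.5214, -0.1958, 0.206]
tcp_rot: [3.141, -0.0, 0.006]
wrist_force: [-0.7, 0.4, -0.6]
width: 0.299
finger_force: 40.0
```

```bash
cat >> h.py <<'E'
def tray(f,name=None):
    im=f['image'][200:345,232:400]; lo=im.min(2); m=((lo>165)&(im.max(2).astype(int)-lo<25)).astype(np.uint8)
    if name: save(cv2.resize(im,None,fx=4,fy=4,interpolation=cv2.INTER_CUBIC),name)
    n,l,st,c=cv2.connectedComponentsWithStats(m)
    return [(np.round(c[i]+[232,200],2),st[i,4],np.round(ray(f,*(c[i]+[232,200]),.04)[:2],4)) for i in range(1,n) if st[i,4]>60]
E
python3 - <<'E'
from h import *
for r in tray(load('top')): print(r)
f=grab('top'); print('now')
for r in tray(f,'t1'): print(r)
print(arm.sense()['tool_pos'])
E
```

```text
(array([311.09, 249.97]), np.int32(172), array([ 0.5782, -0.005 ]))
(array([338.51, 254.25]), np.int32(181), array([ 0.5699, -0.0688]))
(array([306.69, 277.21]), np.int32(175), array([0.5149, 0.0034]))
(array([334.03, 281.7 ]), np.int32(182), array([ 0.5062, -0.06  ]))
now
(array([311.36, 249.97]), np.int32(190), array([ 0.5782, -0.0057]))
(array([338.37, 254.14]), np.int32(202), array([ 0.5701, -0.0685]))
(array([306.7 , 277.18]), np.int32(194), array([0.515 , 0.0034]))
(array([334.18, 281.6 ]), np.int32(198), array([ 0.5064, -0.0603]))
[ 0.52125779 -0.19660445  0.20593333]
```

step_arm(
  commands=[
    {"delta_pos": [20, -60, 0], "yaw": 0},
    {"delta_pos": [40, -120, 0], "yaw": 0},
    {"delta_pos": [55, -170, 0], "yaw": 0},
    {"delta_pos": [57, -191, 0], "yaw": 0},
    {"delta_pos": [57, -191, 0], "yaw": 0},
    {"delta_pos": [57, -191, 0], "yaw": 0},
    {"delta_pos": [57, -191, 0], "yaw": 0},
    {"delta_pos": [57, -191, 40], "yaw": 0},
    {"delta_pos": [57, -191, 70], "yaw": 0},
    {"delta_pos": [57, -191, 90], "yaw": 0},
    {"delta_pos": [57, -191, 90], "yaw": 0},
    {"delta_pos": [57, -191, 90], "yaw": 0},
  ],
)

```text
time_s: 4.7
tool_pos: [0.577, -0.0069, 0.1155]
tcp_rot: [3.142, 0.002, 0.002]
wrist_force: [0.5, -0.4, -1.1]
width: 0.297
finger_force: 40.0
```

```bash
python3 - <<'E'
from h import *
f=grab('side'); s=arm.sense();print(s['tool_pos'],s['tcp_rot'],s['wrist_force'],s['width'])
im=f['image'][160:340,220:380]; save(cv2.resize(im,(533,600),interpolation=cv2.INTER_CUBIC),'s2')
E
```

```text
[ 0.57791899 -0.00669303  0.1167801 ] [ 3.14148206e+00 -3.84741918e-04  2.36213109e-03] [-0.0276495  -1.45591895  0.09762812] 0.3001909839686631
```

View pics/s2.png

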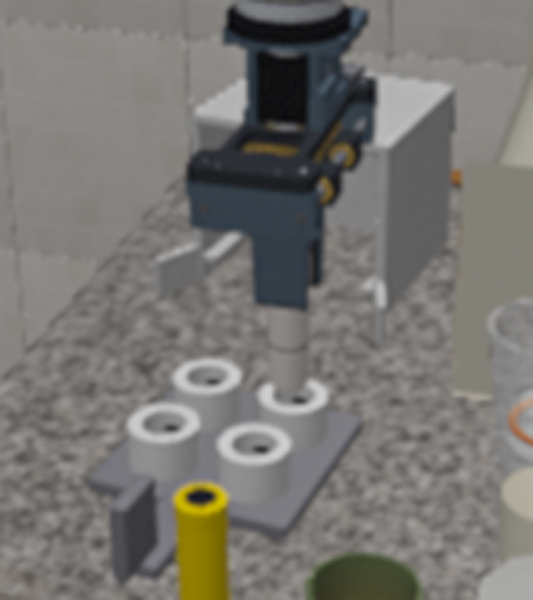

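The side crop shows the tube just above the mouth of the rear-right collet at (292,392), lined up with it. Push it in stages.

step_arm(
  commands=[
    {"delta_pos": [0, -1.5, 10], "yaw": 0},
    {"delta_pos": [0, -1.5, 18], "yaw": 0},
    {"delta_pos": [0, -1.5, 24], "yaw": 0},
    {"delta_pos": [0, -1.5, 28], "yaw": 0},
    {"delta_pos": [0, -1.5, 32], "yaw": 0},
    {"delta_pos": [0, -1.5, 36], "yaw": 0},
    {"delta_pos": [0, -1.5, 38], "yaw": 0},
    {"delta_pos": [0, -1.5, 38], "yaw": 0},
    {"delta_pos": [0, -1.5, 38], "yaw": 0},
  ],
)

```text
time_s: 5.5
tool_pos: [0.5786, -0.004, 0.0787]
tcp_rot: [3.141, -0.002, 0.004]
wrist_force: [1.1, -3.1, 9.5]
width: 0.3
finger_force: 40.0
```

step_arm(
  commands=[
    {"delta_pos": [0, 1, 1.5], "yaw": 0},
    {"delta_pos": [0, 1, 2.5], "yaw": 0},
    {"delta_pos": [0, 1, 2.5], "yaw": 0},
  ],
)

```text
time_s: 5.75
tool_pos: [0.5799, -0.0045, 0.0781]
tcp_rot: [-3.141, -0.004, 0.004]
wrist_force: [-5.7, 3.4, 37.8]
width: 0.301
finger_force: 40.0
```

step_arm(
  commands=[
    {"delta_pos": [0, 0, -1], "yaw": 0},
    {"delta_pos": [0, 0, -1], "yaw": 0},
    {"delta_pos": [0, 0, -1], "yaw": 0},
    {"delta_pos": [0, 0, -1], "yaw": 0},
    {"delta_pos": [0, 0, -30], "yaw": 0},
    {"delta_pos": [0, 0, -65], "yaw": 0},
    {"delta_pos": [0, 0, -90], "yaw": 0},
    {"delta_pos": [-20, 60, -90], "yaw": 0},
    {"delta_pos": [-40, 120, -90], "yaw": 0},
    {"delta_pos": [-50, 170, -90], "yaw": 0},
    {"delta_pos": [-60, 200, -90], "yaw": 0},
    {"delta_pos": [-60, 200, -90], "yaw": 0},
  ],
  jaw=0.1,
)

```text
time_s: 6.75
tool_pos: [0.5174, -0.2061, 0.1653]
tcp_rot: [-3.141, 0.0, 0.004]
wrist_force: [-0.1, -0.1, -0.0]
width: 0.553
finger_force: 0.0
```

```bash
python3 - <<'E'
from h import *
f=grab('top'); 
for r in tray(f,'t2'): print(r)
s=arm.sense();print(s['tool_pos'],s['tcp_rot'],s['width'])
E
```

```text
(array([310.7 , 250.64]), np.int32(175), array([ 0.5766, -0.0042]))
(array([337.91, 254.46]), np.int32(196), array([ 0.5694, -0.0674]))
(array([306.75, 277.48]), np.int32(200), array([0.5143, 0.0033]))
(array([333.89, 281.49]), np.int32(197), array([ 0.5067, -0.0597]))
[ 0.51610241 -0.21144846  0.16534648] [3.14049892e+00 2.71756939e-04 1.91545183e-03] 0.5497395098798419
```

View pics/t2.png

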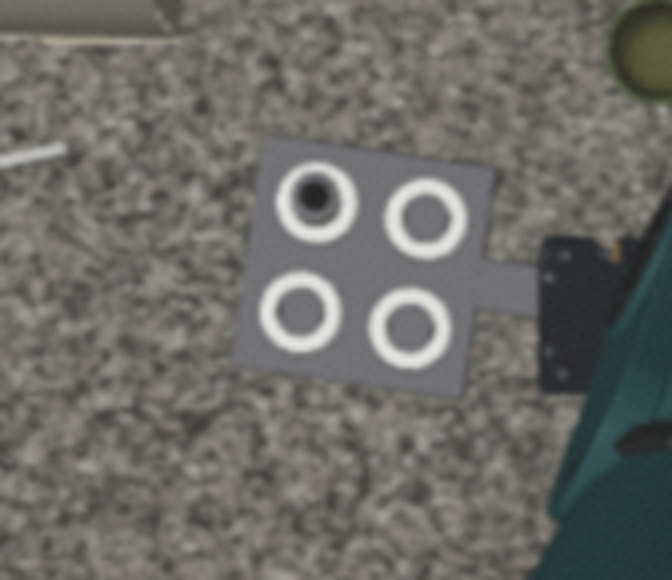

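The first tube is upright in the collet at (315,200) and the tray hardly moved. Next is tube B at (0.494, -0.357).

step_arm(
  commands=[
    {"delta_pos": [-8, 40, 0], "yaw": 0},
    {"delta_pos": [-14, 80, 0], "yaw": 0},
    {"delta_pos": [-20, 115, 0], "yaw": 0},
    {"delta_pos": [-24, 140, 0], "yaw": 0},
    {"delta_pos": [-24, 151, 0], "yaw": 0},
    {"delta_pos": [-24, 151, 0], "yaw": 0},
    {"delta_pos": [-24, 151, 0], "yaw": 0},
    {"delta_pos": [-24, 151, 20], "yaw": 0},
    {"delta_pos": [-24, 151, 20], "yaw": 0},
    {"delta_pos": [-24, 151, 20], "yaw": 0},
  ],
)

```text
time_s: 7.63
tool_pos: [0.4947, -0.3539, 0.1447]
tcp_rot: [-3.14, 0.002, 0.005]
wrist_force: [0.4, -0.1, 0.5]
width: 0.548
finger_force: 0.0
```

step_arm(
  commands=[
    {"delta_pos": [0, 1, 30], "yaw": 0},
    {"delta_pos": [0, 1, 55], "yaw": 0},
    {"delta_pos": [0, 1, 68], "yaw": 0},
    {"delta_pos": [0, 1, 68], "yaw": 0},
    {"delta_pos": [0, 1, 68], "yaw": 0},
  ],
)

```text
time_s: 8.05
tool_pos: [0.4952, -0.3563, 0.0779]
tcp_rot: [-3.141, 0.0, 0.004]
wrist_force: [0.5, -0.8, -0.4]
width: 0.553
finger_force: 0.0
```

step_arm(
  commands=[
    {"delta_pos": [0, 0, 0], "yaw": 0},
    {"delta_pos": [0, 0, 0], "yaw": 0},
    {"delta_pos": [0, 0, 0], "yaw": 0},
    {"delta_pos": [0, 0, 0], "yaw": 0},
    {"delta_pos": [0, 0, 0], "yaw": 0},
    {"delta_pos": [0, 0, 0], "yaw": 0},
  ],
  jaw=-1,
  force=40,
)

```text
time_s: 8.55
tool_pos: [0.4955, -0.3572, 0.0784]
tcp_rot: [3.141, -0.001, 0.004]
wrist_force: [-0.6, 0.8, 7.7]
width: 0.299
finger_force: 40.0
```

step_arm(
  commands=[
    {"delta_pos": [0, 0, -20], "yaw": 0},
    {"delta_pos": [0, 0, -50], "yaw": 0},
    {"delta_pos": [0, 0, -90], "yaw": 0},
    {"delta_pos": [0, 0, -130], "yaw": 0},
    {"delta_pos": [0, 0, -130], "yaw": 0},
    {"delta_pos": [5, -40, -130], "yaw": 0},
    {"delta_pos": [10, -80, -130], "yaw": 0},
    {"delta_pos": [20, -120, -130], "yaw": 0},
    {"delta_pos": [20, -150, -130], "yaw": 0},
    {"delta_pos": [20, -160, -130], "yaw": 0},
    {"delta_pos": [20, -160, -130], "yaw": 0},
    {"delta_pos": [20, -160, -130], "yaw": 0},
  ],
)

```text
time_s: 9.55
tool_pos: [0.5145, -0.1968, 0.2076]
tcp_rot: [3.141, -0.0, 0.005]
wrist_force: [-0.6, -1.1, -0.2]
width: 0.3
finger_force: 40.0
```

```bash
python3 - <<'E'
from h import *
f=grab('top'); 
for r in tray(f,'t3'): print(r)
s=arm.sense();print(s['tool_pos'],s['tcp_rot'],s['width'])
E
```

```text
(array([310.75, 250.67]), np.int32(174), array([ 0.5765, -0.0043]))
(array([337.94, 254.39]), np.int32(194), array([ 0.5695, -0.0675]))
(array([306.74, 277.46]), np.int32(201), array([0.5143, 0.0033]))
(array([333.87, 281.6 ]), np.int32(197), array([ 0.5064, -0.0596]))
[ 0.51452952 -0.19742649  0.20756915] [ 3.14125064e+00 -3.82465169e-04  3.80303776e-03] 0.29569648115410263
```

step_arm(
  commands=[
    {"delta_pos": [0, -40, 0], "yaw": 0},
    {"delta_pos": [0, -80, 0], "yaw": 0},
    {"delta_pos": [0, -120, 0], "yaw": 0},
    {"delta_pos": [0, -160, 0], "yaw": 0},
    {"delta_pos": [0.5, -190, 0], "yaw": 0},
    {"delta_pos": [0.5, -200, 0], "yaw": 0},
    {"delta_pos": [0.5, -200, 0], "yaw": 0},
    {"delta_pos": [0.5, -200, 30], "yaw": 0},
    {"delta_pos": [0.5, -200, 60], "yaw": 0},
    {"delta_pos": [0.5, -200, 88], "yaw": 0},
    {"delta_pos": [0.5, -200, 88], "yaw": 0},
    {"delta_pos": [0.5, -200, 88], "yaw": 0},
  ],
)

```text
time_s: 10.6
tool_pos: [0.5136, 0.0019, 0.1188]
tcp_rot: [3.142, 0.003, 0.002]
wrist_force: [0.6, -1.3, 0.5]
width: 0.299
finger_force: 40.0
```

step_arm(
  commands=[
    {"delta_pos": [0, 0, 0], "yaw": 0},
    {"delta_pos": [0, 0, 0], "yaw": 0},
  ],
)

```text
time_s: 10.77
tool_pos: [0.5154, 0.0027, 0.1212]
tcp_rot: [3.141, -0.003, 0.003]
wrist_force: [-0.2, 0.9, -0.5]
width: 0.298
finger_force: 40.0
```

step_arm(
  commands=[
    {"delta_pos": [0, 0, 10], "yaw": 0},
    {"delta_pos": [0, 0, 18], "yaw": 0},
    {"delta_pos": [0, 0, 24], "yaw": 0},
    {"delta_pos": [0, 0, 28], "yaw": 0},
    {"delta_pos": [0, 0, 32], "yaw": 0},
    {"delta_pos": [0, 0, 36], "yaw": 0},
    {"delta_pos": [0, 0, 39], "yaw": 0},
    {"delta_pos": [0, 0, 41], "yaw": 0},
    {"delta_pos": [0, 0, 41], "yaw": 0},
    {"delta_pos": [0, 0, 41], "yaw": 0},
  ],
)

```text
time_s: 11.6
tool_pos: [0.5157, 0.0035, 0.0798]
tcp_rot: [-3.142, -0.002, 0.004]
wrist_force: [-1.9, -0.3, 24.8]
width: 0.297
finger_force: 40.0
```

step_arm(
  commands=[
    {"delta_pos": [0, 0, 1], "yaw": 0},
    {"delta_pos": [0, 0, 1.5], "yaw": 0},
    {"delta_pos": [0, 0, 1.5], "yaw": 0},
  ],
)

```text
time_s: 11.85
tool_pos: [0.5167, 0.0035, 0.0793]
tcp_rot: [-3.141, -0.004, 0.004]
wrist_force: [-6.3, 1.9, 41.9]
width: 0.296
finger_force: 40.0
```

step_arm(
  commands=[
    {"delta_pos": [0, 0, -1], "yaw": 0},
    {"delta_pos": [0, 0, -1], "yaw": 0},
    {"delta_pos": [0, 0, -1], "yaw": 0},
    {"delta_pos": [0, 0, -1], "yaw": 0},
    {"delta_pos": [0, 0, -30], "yaw": 0},
    {"delta_pos": [0, 0, -65], "yaw": 0},
    {"delta_pos": [0, 0, -90], "yaw": 0},
    {"delta_pos": [-5, 40, -90], "yaw": 0},
    {"delta_pos": [-15, 80, -90], "yaw": 0},
    {"delta_pos": [-25, 115, -90], "yaw": 0},
    {"delta_pos": [-35, 150, -90], "yaw": 0},
    {"delta_pos": [-45, 185, -90], "yaw": 0},
  ],
  jaw=0.1,
)

```text
time_s: 12.85
tool_pos: [0.4688, -0.1832, 0.1667]
tcp_rot: [-3.141, 0.0, 0.004]
wrist_force: [0.7, -0.2, 0.3]
width: 0.549
finger_force: 0.0
```

step_arm(
  commands=[
    {"delta_pos": [-15, 40, 0], "yaw": 0},
    {"delta_pos": [-30, 80, 0], "yaw": 0},
    {"delta_pos": [-40, 110, 0], "yaw": 0},
    {"delta_pos": [-40, 119, 0], "yaw": 0},
    {"delta_pos": [-40, 119, 0], "yaw": 0},
    {"delta_pos": [-40, 119, 0], "yaw": 0},
    {"delta_pos": [-40, 119, 20], "yaw": 0},
    {"delta_pos": [-40, 119, 20], "yaw": 0},
    {"delta_pos": [-40, 119, 20], "yaw": 0},
    {"delta_pos": [-40, 119, 20], "yaw": 0},
  ],
)

```text
time_s: 13.68
tool_pos: [0.4306, -0.3001, 0.1472]
tcp_rot: [-3.141, 0.0, 0.005]
wrist_force: [-0.6, 0.3, -0.5]
width: 0.553
finger_force: 0.0
```

```bash
python3 - <<'E'
from h import *
f=grab('top'); 
for r in tray(f,'t4'): print(r)
s=arm.sense();print(s['tool_pos'],s['tcp_rot'],s['width'])
E
```

```text
(array([310.75, 250.62]), np.int32(173), array([ 0.5766, -0.0043]))
(array([337.96, 254.36]), np.int32(193), array([ 0.5696, -0.0676]))
(array([307.03, 277.54]), np.int32(187), array([0.5142, 0.0026]))
(array([333.94, 281.5 ]), np.int32(195), array([ 0.5067, -0.0598]))
[ 0.43073773 -0.30040931  0.14751516] [ 3.14146044e+00 -2.61340920e-04  4.78146635e-03] 0.5509849183721259
```

On target. Descend 70 and grip.

step_arm(
  commands=[
    {"delta_pos": [0, 0, 30], "yaw": 0},
    {"delta_pos": [0, 0, 55], "yaw": 0},
    {"delta_pos": [0, 0, 70], "yaw": 0},
    {"delta_pos": [0, 0, 70], "yaw": 0},
    {"delta_pos": [0, 0, 70], "yaw": 0},
  ],
)

```text
time_s: 14.15
tool_pos: [0.4304, -0.3007, 0.0772]
tcp_rot: [-3.141, 0.001, 0.004]
wrist_force: [0.7, 0.9, 0.8]
width: 0.553
finger_force: 0.0
```

step_arm(
  commands=[
    {"delta_pos": [0, 0, 0], "yaw": 0},
    {"delta_pos": [0, 0, 0], "yaw": 0},
    {"delta_pos": [0, 0, 0], "yaw": 0},
    {"delta_pos": [0, 0, 0], "yaw": 0},
    {"delta_pos": [0, 0, 0], "yaw": 0},
    {"delta_pos": [0, 0, 0], "yaw": 0},
  ],
  jaw=-1,
  force=40,
)

```text
time_s: 14.65
tool_pos: [0.4308, -0.3014, 0.0778]
tcp_rot: [3.141, -0.001, 0.004]
wrist_force: [-0.9, -0.4, 8.3]
width: 0.3
finger_force: 40.0
```

step_arm(
  commands=[
    {"delta_pos": [0, 0, -20], "yaw": 0},
    {"delta_pos": [0, 0, -50], "yaw": 0},
    {"delta_pos": [0, 0, -90], "yaw": 0},
    {"delta_pos": [0, 0, -130], "yaw": 0},
    {"delta_pos": [0, 0, -130], "yaw": 0},
    {"delta_pos": [25, -30, -130], "yaw": 0},
    {"delta_pos": [50, -60, -130], "yaw": 0},
    {"delta_pos": [70, -90, -130], "yaw": 0},
    {"delta_pos": [90, -100, -130], "yaw": 0},
    {"delta_pos": [90, -100, -130], "yaw": 0},
    {"delta_pos": [90, -100, -130], "yaw": 0},
    {"delta_pos": [90, -100, -130], "yaw": 0},
  ],
)

```text
time_s: 15.65
tool_pos: [0.5194, -0.2007, 0.2068]
tcp_rot: [-3.141, 0.001, 0.004]
wrist_force: [-0.5, -0.4, -0.9]
width: 0.297
finger_force: 40.0
```

```bash
python3 - <<'E'
from h import *
f=grab('top'); 
for r in tray(f,'t5'): print(r)
s=arm.sense();print(s['tool_pos'],s['tcp_rot'],s['width'])
E
```

```text
(array([310.72, 250.63]), np.int32(177), array([ 0.5766, -0.0042]))
(array([337.97, 254.36]), np.int32(198), array([ 0.5696, -0.0676]))
(array([306.98, 277.52]), np.int32(190), array([0.5142, 0.0027]))
(array([333.9 , 281.56]), np.int32(199), array([ 0.5065, -0.0597]))
[ 0.51921488 -0.20103835  0.20684667] [-3.14154997e+00  3.91129559e-04  3.27336719e-03] 0.29891601157157427
```

step_arm(
  commands=[
    {"delta_pos": [15, -40, 0], "yaw": 0},
    {"delta_pos": [30, -75, 0], "yaw": 0},
    {"delta_pos": [45, -110, 0], "yaw": 0},
    {"delta_pos": [50, -133, 0], "yaw": 0},
    {"delta_pos": [50, -133, 0], "yaw": 0},
    {"delta_pos": [50, -133, 0], "yaw": 0},
    {"delta_pos": [50, -133, 30], "yaw": 0},
    {"delta_pos": [50, -133, 60], "yaw": 0},
    {"delta_pos": [50, -133, 88], "yaw": 0},
    {"delta_pos": [50, -133, 88], "yaw": 0},
    {"delta_pos": [50, -133, 88], "yaw": 0},
    {"delta_pos": [50, -133, 88], "yaw": 0},
  ],
)

```text
time_s: 16.7
tool_pos: [0.5699, -0.0685, 0.1204]
tcp_rot: [3.141, -0.001, 0.003]
wrist_force: [0.7, 0.1, -0.8]
width: 0.296
finger_force: 40.0
```

step_arm(
  commands=[
    {"delta_pos": [0, 0, 10], "yaw": 0},
    {"delta_pos": [0, 0, 16], "yaw": 0},
    {"delta_pos": [0, 0, 16], "yaw": 0},
  ],
)

```text
time_s: 16.95
tool_pos: [0.5692, -0.0676, 0.1025]
tcp_rot: [3.142, 0.0, 0.004]
wrist_force: [0.5, -0.8, -1.4]
width: 0.298
finger_force: 40.0
```

step_arm(
  commands=[
    {"delta_pos": [0, 0, 6], "yaw": 0},
    {"delta_pos": [0, 0, 10], "yaw": 0},
    {"delta_pos": [0, 0, 14], "yaw": 0},
    {"delta_pos": [0, 0, 18], "yaw": 0},
    {"delta_pos": [0, 0, 22], "yaw": 0},
    {"delta_pos": [0, 0, 24], "yaw": 0},
    {"delta_pos": [0, 0, 25.5], "yaw": 0},
    {"delta_pos": [0, 0, 25.5], "yaw": 0},
    {"delta_pos": [0, 0, 25.5], "yaw": 0},
  ],
)

```text
time_s: 17.7
tool_pos: [0.5711, -0.0677, 0.0794]
tcp_rot: [3.141, -0.003, 0.004]
wrist_force: [-5.4, -1.2, 30.6]
width: 0.299
finger_force: 40.0
```

step_arm(
  commands=[
    {"delta_pos": [0, 0, 1], "yaw": 0},
    {"delta_pos": [0, 0, 1], "yaw": 0},
  ],
)

```text
time_s: 17.87
tool_pos: [0.5716, -0.0678, 0.0791]
tcp_rot: [3.141, -0.003, 0.004]
wrist_force: [-8.8, -0.9, 39.8]
width: 0.3
finger_force: 40.0
```

step_arm(
  commands=[
    {"delta_pos": [0, 0, -1], "yaw": 0},
    {"delta_pos": [0, 0, -1], "yaw": 0},
    {"delta_pos": [0, 0, -1], "yaw": 0},
    {"delta_pos": [0, 0, -1], "yaw": 0},
    {"delta_pos": [0, 0, -30], "yaw": 0},
    {"delta_pos": [0, 0, -65], "yaw": 0},
    {"delta_pos": [0, 0, -90], "yaw": 0},
    {"delta_pos": [-15, 35, -90], "yaw": 0},
    {"delta_pos": [-30, 70, -90], "yaw": 0},
    {"delta_pos": [-45, 105, -90], "yaw": 0},
    {"delta_pos": [-60, 140, -90], "yaw": 0},
    {"delta_pos": [-75, 175, -90], "yaw": 0},
  ],
  jaw=0.1,
)

```text
time_s: 18.87
tool_pos: [0.4939, -0.244, 0.1662]
tcp_rot: [-3.141, 0.0, 0.004]
wrist_force: [0.4, -1.0, -0.2]
width: 0.548
finger_force: 0.0
```

step_arm(
  commands=[
    {"delta_pos": [-15, 35, 0], "yaw": 0},
    {"delta_pos": [-30, 70, 0], "yaw": 0},
    {"delta_pos": [-50, 100, 0], "yaw": 0},
    {"delta_pos": [-60, 117, 0], "yaw": 0},
    {"delta_pos": [-60, 117, 0], "yaw": 0},
    {"delta_pos": [-60, 117, 0], "yaw": 0},
    {"delta_pos": [-60, 117, 20], "yaw": 0},
    {"delta_pos": [-60, 117, 20], "yaw": 0},
    {"delta_pos": [-60, 117, 20], "yaw": 0},
    {"delta_pos": [-60, 117, 20], "yaw": 0},
  ],
)

```text
time_s: 19.7
tool_pos: [0.4359, -0.3593, 0.1467]
tcp_rot: [-3.141, 0.0, 0.005]
wrist_force: [0.1, -0.1, -0.3]
width: 0.549
finger_force: 0.0
```

```bash
python3 - <<'E'
from h import *
f=grab('top'); 
for r in tray(f,'t6'): print(r)
s=arm.sense();print(s['tool_pos'],s['tcp_rot'],s['width'])
E
```

```text
(array([310.75, 250.62]), np.int32(173), array([ 0.5766, -0.0043]))
(array([337.35, 255.07]), np.int32(164), array([ 0.5679, -0.0662]))
(array([307.05, 277.51]), np.int32(186), array([0.5142, 0.0026]))
(array([333.85, 281.54]), np.int32(195), array([ 0.5065, -0.0596]))
[ 0.43605088 -0.35955525  0.14699979] [ 3.14141514e+00 -2.50937092e-04  4.68244240e-03] 0.5495780882869447
```

step_arm(
  commands=[
    {"delta_pos": [-1, 0, 30], "yaw": 0},
    {"delta_pos": [-1, 0, 55], "yaw": 0},
    {"delta_pos": [-1, 0, 69], "yaw": 0},
    {"delta_pos": [-1, 0, 69], "yaw": 0},
    {"delta_pos": [-1, 0, 69], "yaw": 0},
  ],
)

```text
time_s: 20.17
tool_pos: [0.4347, -0.3598, 0.0777]
tcp_rot: [-3.141, 0.0, 0.004]
wrist_force: [-0.5, -0.2, 0.0]
width: 0.55
finger_force: 0.0
```

step_arm(
  commands=[
    {"delta_pos": [0, 0, 0], "yaw": 0},
    {"delta_pos": [0, 0, 0], "yaw": 0},
    {"delta_pos": [0, 0, 0], "yaw": 0},
    {"delta_pos": [0, 0, 0], "yaw": 0},
    {"delta_pos": [0, 0, 0], "yaw": 0},
    {"delta_pos": [0, 0, 0], "yaw": 0},
  ],
  jaw=-1,
  force=40,
)

```text
time_s: 20.67
tool_pos: [0.435, -0.3605, 0.0783]
tcp_rot: [3.141, -0.001, 0.004]
wrist_force: [-0.3, 0.7, 7.7]
width: 0.302
finger_force: 40.0
```

step_arm(
  commands=[
    {"delta_pos": [0, 0, -20], "yaw": 0},
    {"delta_pos": [0, 0, -50], "yaw": 0},
    {"delta_pos": [0, 0, -90], "yaw": 0},
    {"delta_pos": [0, 0, -130], "yaw": 0},
    {"delta_pos": [0, 0, -130], "yaw": 0},
    {"delta_pos": [20, -30, -130], "yaw": 0},
    {"delta_pos": [40, -60, -130], "yaw": 0},
    {"delta_pos": [60, -90, -130], "yaw": 0},
    {"delta_pos": [70, -120, -130], "yaw": 0},
    {"delta_pos": [71, -150, -130], "yaw": 0},
    {"delta_pos": [71, -150, -130], "yaw": 0},
    {"delta_pos": [71, -150, -130], "yaw": 0},
  ],
)

```text
time_s: 21.67
tool_pos: [0.505, -0.2085, 0.2076]
tcp_rot: [3.142, -0.0, 0.006]
wrist_force: [-0.4, -0.6, -0.6]
width: 0.298
finger_force: 40.0
```

```bash
python3 - <<'E'
from h import *
f=grab('top'); 
for r in tray(f,'t7'): print(r)
s=arm.sense();print(s['tool_pos'],s['tcp_rot'],s['width'])
E
```

```text
(array([310.69, 250.64]), np.int32(175), array([ 0.5766, -0.0041]))
(array([337.36, 255.1 ]), np.int32(168), array([ 0.5678, -0.0662]))
(array([306.93, 277.49]), np.int32(189), array([0.5143, 0.0029]))
(array([333.91, 281.51]), np.int32(201), array([ 0.5066, -0.0597]))
[ 0.50500187 -0.20952525  0.20760726] [ 3.14133728e+00 -2.47598858e-04  4.85755963e-03] 0.29642106518263134
```

Target (0.5066, -0.0597): shift x +1, y +150.

step_arm(
  commands=[
    {"delta_pos": [1, -40, 0], "yaw": 0},
    {"delta_pos": [1, -80, 0], "yaw": 0},
    {"delta_pos": [1, -120, 0], "yaw": 0},
    {"delta_pos": [1, -150, 0], "yaw": 0},
    {"delta_pos": [1, -150, 0], "yaw": 0},
    {"delta_pos": [1, -150, 0], "yaw": 0},
    {"delta_pos": [1, -150, 30], "yaw": 0},
    {"delta_pos": [1, -150, 60], "yaw": 0},
    {"delta_pos": [1, -150, 88], "yaw": 0},
    {"delta_pos": [1, -150, 88], "yaw": 0},
    {"delta_pos": [1, -150, 88], "yaw": 0},
    {"delta_pos": [1, -150, 88], "yaw": 0},
  ],
)

```text
time_s: 22.72
tool_pos: [0.5062, -0.0607, 0.1207]
tcp_rot: [3.141, -0.001, 0.003]
wrist_force: [0.8, 0.1, -0.9]
width: 0.299
finger_force: 40.0
```

step_arm(
  commands=[
    {"delta_pos": [0, 0, 10], "yaw": 0},
    {"delta_pos": [0, 0, 16], "yaw": 0},
    {"delta_pos": [0, 0, 16], "yaw": 0},
  ],
)

```text
time_s: 22.97
tool_pos: [0.5055, -0.0599, 0.1031]
tcp_rot: [3.141, -0.001, 0.004]
wrist_force: [1.1, -1.6, -1.4]
width: 0.298
finger_force: 40.0
```

step_arm(
  commands=[
    {"delta_pos": [0, 0, 6], "yaw": 0},
    {"delta_pos": [0, 0, 10], "yaw": 0},
    {"delta_pos": [0, 0, 14], "yaw": 0},
    {"delta_pos": [0, 0, 18], "yaw": 0},
    {"delta_pos": [0, 0, 22], "yaw": 0},
    {"delta_pos": [0, 0, 24], "yaw": 0},
    {"delta_pos": [0, 0, 26], "yaw": 0},
    {"delta_pos": [0, 0, 26], "yaw": 0},
    {"delta_pos": [0, 0, 26], "yaw": 0},
  ],
)

```text
time_s: 23.72
tool_pos: [0.5076, -0.0598, 0.0794]
tcp_rot: [3.141, -0.004, 0.004]
wrist_force: [-2.8, 2.2, 31.5]
width: 0.299
finger_force: 40.0
```

step_arm(
  commands=[
    {"delta_pos": [0, 0, 0.5], "yaw": 0},
    {"delta_pos": [0, 0, 0.5], "yaw": 0},
  ],
)

```text
time_s: 23.88
tool_pos: [0.5079, -0.0598, 0.0793]
tcp_rot: [3.141, -0.004, 0.004]
wrist_force: [-4.5, 3.5, 40.8]
width: 0.297
finger_force: 40.0
```

step_arm(
  commands=[
    {"delta_pos": [0, 0, -1], "yaw": 0},
    {"delta_pos": [0, 0, -1], "yaw": 0},
    {"delta_pos": [0, 0, -1], "yaw": 0},
    {"delta_pos": [0, 0, -1], "yaw": 0},
    {"delta_pos": [0, 0, -30], "yaw": 0},
    {"delta_pos": [0, 0, -65], "yaw": 0},
    {"delta_pos": [0, 0, -90], "yaw": 0},
    {"delta_pos": [10, 40, -90], "yaw": 0},
    {"delta_pos": [19, 80, -90], "yaw": 0},
    {"delta_pos": [19, 100, -90], "yaw": 0},
    {"delta_pos": [19, 100, -90], "yaw": 0},
    {"delta_pos": [19, 100, -90], "yaw": 0},
  ],
  jaw=0.1,
)

```text
time_s: 24.88
tool_pos: [0.5243, -0.1603, 0.1664]
tcp_rot: [-3.141, 0.001, 0.002]
wrist_force: [-0.6, -0.6, 0.4]
width: 0.551
finger_force: 0.0
```

```bash
python3 - <<'E'
from h import *
f=grab('top'); 
for r in tray(f,'t8'): print(r)
s=arm.sense();print(s['tool_pos'],s['tcp_rot'],s['joint_pos'])
g=grab('side')
a=cv2.resize(g['image'][160:340,200:360],(533,600),interpolation=cv2.INTER_CUBIC);save(a,'s8')
E
```

```text
(array([310.7 , 250.72]), np.int32(178), array([ 0.5764, -0.0042]))
(array([335.24, 254.48]), np.int32(136), array([ 0.5692, -0.0613]))
(array([306.89, 277.64]), np.int32(188), array([0.5139, 0.0029]))
(array([332.22, 281.52]), np.int32(166), array([ 0.5065, -0.0558]))
[ 0.52419786 -0.15948502  0.16637057] [-3.14107288e+00  1.08286616e-03  2.90653926e-03] [-3.37947383e-01  2.07904799e-01  2.06564995e+00  1.67420977e-04
  8.69232233e-01  1.22983455e+00]
```

View pics/s8.png

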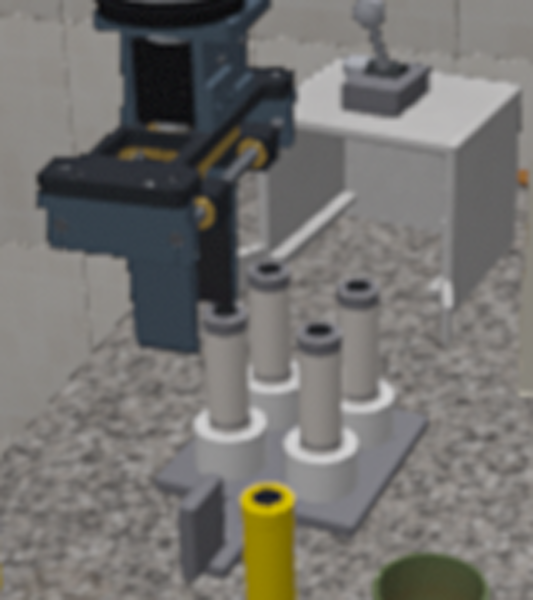

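The side crop shows all four tubes seated at equal height. Now I turn the gripper above the fin and check the housing pose against its guide-fin tips.

step_arm(
  commands=[
    {"delta_pos": [1, 3, 0], "yaw": -0.12},
    {"delta_pos": [1, 3, 0], "yaw": -0.24},
    {"delta_pos": [1, 3, 0], "yaw": -0.36},
    {"delta_pos": [1, 3, 0], "yaw": -0.48},
    {"delta_pos": [1, 3, 0], "yaw": -0.6},
    {"delta_pos": [1, 3, 0], "yaw": -0.72},
    {"delta_pos": [1, 3, 0], "yaw": -0.84},
    {"delta_pos": [1, 3, 0], "yaw": -0.96},
    {"delta_pos": [1, 3, 0], "yaw": -1.08},
    {"delta_pos": [1, 3, 0], "yaw": -1.2},
    {"delta_pos": [1, 3, 0], "yaw": -1.32},
    {"delta_pos": [1, 3, 0], "yaw": -1.44},
  ],
)

```text
time_s: 25.98
tool_pos: [0.5255, -0.1614, 0.1667]
tcp_rot: [-3.141, -0.0, 1.451]
wrist_force: [-0.4, 0.6, 0.2]
width: 0.55
finger_force: 0.0
```

```bash
python3 - <<'E'
from h import *
f=grab('top'); 
for r in tray(f): print(r)
s=arm.sense();print(s['tool_pos'],s['tcp_rot'])
c2=lambda u,v:((u+.5)/4.283+120-.5,(v+.5)/4.286+200-.5)
p=np.array([.5294,.2700])
for y in(1.400,1.407,1.414,1.421):
    R=np.array([[np.cos(y),-np.sin(y)],[np.sin(y),np.cos(y)]])
    print(y,'tips meas-in-house',[np.round(R.T@(ray(f,*c2(*q),.034)[:2]-p)*1000,1) for q in[(549,158),(478,508)]],
     'corners',[np.round(R.T@(ray(f,*c2(*q),.147)[:2]-p)*1000,1) for q in[(140,97),(437,153),(375,482),(72,425)]])
ball=np.array(c2(303,302));print('ball px',ball)
for ang in(.6,.7,.8):
    z=.169+.07*np.cos(ang); print(ang,np.round(R.T@(ray(f,*ball,z)[:2]-p)*1000,1),'exp x',-10-70*np.sin(ang))
c1=lambda u,v:((u+.5)/3.8+280-.5,(v+.5)/3.8+220-.5)
print('yellow',ray(f,*c1(503,100),.11),ray(f,*c1(480,417),.11))
E
```

```text
(array([310.72, 250.76]), np.int32(176), array([ 0.5763, -0.0042]))
(array([337.31, 255.24]), np.int32(173), array([ 0.5675, -0.0661]))
(array([306.81, 277.54]), np.int32(189), array([0.5141, 0.0031]))
(array([333.35, 281.44]), np.int32(188), array([ 0.5068, -0.0584]))
[ 0.52550016 -0.1614273   0.16670564] [-3.14100752e+00 -1.72551661e-04  1.46029144e+00]
1.4 tips meas-in-house [array([-111.5,  -97.1]), array([-112.4,   95.7])] corners [array([ 79.8, -82.2]), array([-72.1, -83.8]), array([-75.7,  82.1]), array([77.9, 84.1])]
1.407 tips meas-in-house [array([-112.2,  -96.3]), array([-111.8,   96.5])] corners [array([ 79.2, -82.8]), array([-72.7, -83.3]), array([-75.1,  82.6]), array([78.5, 83.5])]
1.414 tips meas-in-house [array([-112.8,  -95.5]), array([-111.1,   97.3])] corners [array([ 78.6, -83.3]), array([-73.3, -82.8]), array([-74.5,  83.1]), array([79.1, 83. ])]
1.421 tips meas-in-house [array([-113.5,  -94.7]), array([-110.4,   98.1])] corners [array([ 78. , -83.9]), array([-73.8, -82.3]), array([-73.9,  83.7]), array([79.6, 82.4])]
ball px [190.36154565 270.07862809]
0.6 [-40.    0.2] exp x -49.524973137652474
0.7 [-39.    0.4] exp x -55.09523810663837
0.8 [-38.    0.5] exp x -60.214926362966594
yellow [ 0.58949988 -0.22829262  0.11      ] [ 0.40722859 -0.21798765  0.11      ]
```

step_arm(
  commands=[
    {"delta_pos": [-1, 0, 30], "yaw": 0},
    {"delta_pos": [-1, 0, 60], "yaw": 0},
    {"delta_pos": [-1, 0, 80], "yaw": 0},
    {"delta_pos": [-1, 0, 100], "yaw": 0},
    {"delta_pos": [-1, 0, 120], "yaw": 0},
    {"delta_pos": [-1, 0, 130], "yaw": 0},
    {"delta_pos": [-1, 0, 130], "yaw": 0},
    {"delta_pos": [-1, 0, 130], "yaw": 0},
  ],
)

```text
time_s: 26.7
tool_pos: [0.5256, -0.1631, 0.037]
tcp_rot: [-3.141, -0.0, 1.443]
wrist_force: [-0.3, -1.0, -0.0]
width: 0.549
finger_force: 0.0
```

step_arm(
  commands=[
    {"delta_pos": [0, 0, 0], "yaw": 0},
    {"delta_pos": [0, 0, 0], "yaw": 0},
    {"delta_pos": [0, 0, 0], "yaw": 0},
    {"delta_pos": [0, 0, 0], "yaw": 0},
    {"delta_pos": [0, 0, 0], "yaw": 0},
    {"delta_pos": [0, 0, 0], "yaw": 0},
    {"delta_pos": [0, 0, 0], "yaw": 0},
    {"delta_pos": [0, 0, 0], "yaw": 0},
  ],
  jaw=-1,
  force=50,
)

```text
time_s: 27.37
tool_pos: [0.5259, -0.1637, 0.0372]
tcp_rot: [3.141, 0.0, 1.443]
wrist_force: [-0.4, -0.2, 4.2]
width: 0.129
finger_force: 50.0
```

step_arm(
  commands=[
    {"delta_pos": [0, -5, 0], "yaw": 0.005},
    {"delta_pos": [0, -12, 0], "yaw": 0.01},
    {"delta_pos": [1, -20, 0], "yaw": 0.015},
    {"delta_pos": [1, -28, 0], "yaw": 0.02},
    {"delta_pos": [1, -36, 0], "yaw": 0.025},
    {"delta_pos": [2, -44, 0], "yaw": 0.03},
    {"delta_pos": [2, -52, 0], "yaw": 0.033},
    {"delta_pos": [2, -59, 0], "yaw": 0.033},
    {"delta_pos": [2, -64, 0], "yaw": 0.033},
    {"delta_pos": [2, -66, 0], "yaw": 0.033},
    {"delta_pos": [2, -66, 0], "yaw": 0.033},
    {"delta_pos": [2, -66, 0], "yaw": 0.033},
  ],
)

```text
time_s: 28.37
tool_pos: [0.4599, -0.1532, 0.0371]
tcp_rot: [-3.141, 0.0, 1.411]
wrist_force: [-1.3, -0.9, 10.5]
width: 0.128
finger_force: 50.0
```

```bash
python3 - <<'E'
from h import *
f=grab('top'); 
for r in tray(f,'t9'): print(r)
s=arm.sense();print(s['tool_pos'],s['tcp_rot'],s['wrist_force'])
E
```

```text
(array([306.31, 276.49]), np.int32(186), array([0.5165, 0.0043]))
(array([332.93, 281.65]), np.int32(189), array([ 0.5063, -0.0575]))
(array([301.31, 303.08]), np.int32(171), array([0.4551, 0.0142]))
(array([328.09, 308.18]), np.int32(171), array([ 0.445 , -0.0478]))
[ 0.45987045 -0.15325219  0.03711519] [-3.14086129e+00  6.73688656e-05  1.41100199e+00] [-2.37621821 -1.32726449 11.13952829]
```

View pics/t9.png

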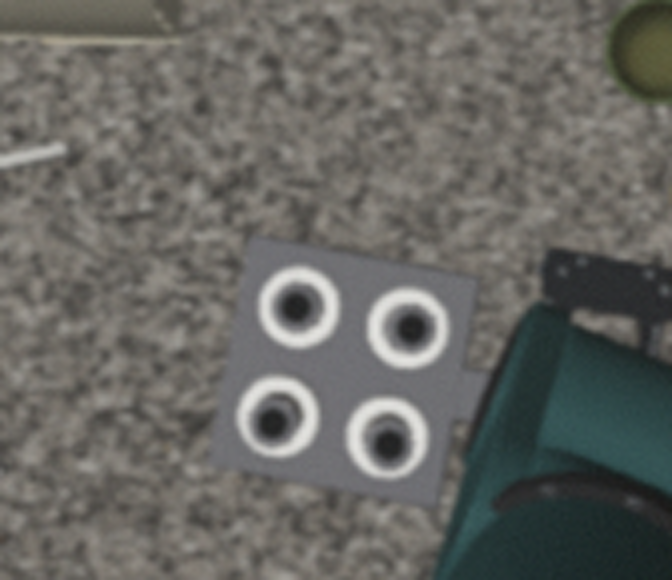

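Tray is in line with the housing (lateral 1 mm, yaw 1.41), tubes upright at crop (297,307), (410,327), (277,417), (388,437). Slide it in.

step_arm(
  commands=[
    {"delta_pos": [6, 0, 0], "yaw": 0},
    {"delta_pos": [18, 0.5, 0], "yaw": 0},
    {"delta_pos": [35, 1, 0], "yaw": 0},
    {"delta_pos": [55, 1, 0], "yaw": 0},
    {"delta_pos": [75, 1, 0], "yaw": 0},
    {"delta_pos": [95, 1, 0], "yaw": 0},
    {"delta_pos": [112, 1, 0], "yaw": 0},
    {"delta_pos": [128, 1, 0], "yaw": 0},
    {"delta_pos": [140, 1, 0], "yaw": 0},
    {"delta_pos": [148, 1, 0], "yaw": 0},
    {"delta_pos": [150, 1, 0], "yaw": 0},
    {"delta_pos": [150, 1, 0], "yaw": 0},
  ],
)

```text
time_s: 29.42
tool_pos: [0.485, -0.0049, 0.0371]
tcp_rot: [-3.141, 0.0, 1.412]
wrist_force: [2.5, 5.1, 6.9]
width: 0.127
finger_force: 50.0
```

```bash
python3 - <<'E'
from h import *
f=grab('top'); s=arm.sense();print(s['tool_pos'],s['tcp_rot'],s['wrist_force'])
im=f['image'][200:350,120:320]; save(cv2.resize(im,(800,600),interpolation=cv2.INTER_CUBIC),'t10')
E
```

```text
[ 0.48502577 -0.00493253  0.03705686] [-3.14128997e+00 -3.30833699e-05  1.41175491e+00] [0.90094796 6.57720406 6.63087368]
```

View pics/t10.png

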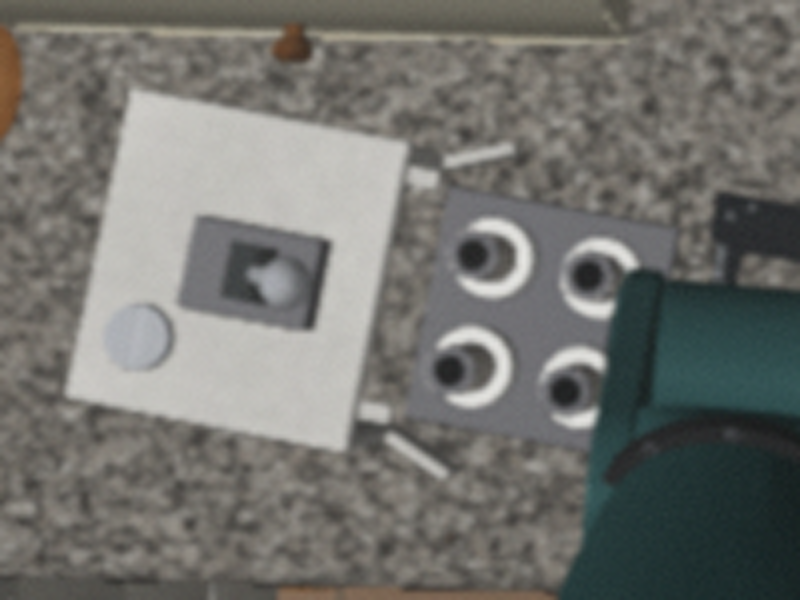

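The tray front is centred between the guide fins, heading straight for the mouth.

step_arm(
  commands=[
    {"delta_pos": [6, 0, 0], "yaw": 0},
    {"delta_pos": [18, 0, 0], "yaw": 0},
    {"delta_pos": [33, 0, 0], "yaw": 0},
    {"delta_pos": [50, 0, 0], "yaw": 0},
    {"delta_pos": [67, 0, 0], "yaw": 0},
    {"delta_pos": [84, 0, 0], "yaw": 0},
    {"delta_pos": [100, 0, 0], "yaw": 0},
    {"delta_pos": [114, 0, 0], "yaw": 0},
    {"delta_pos": [125, 0, 0], "yaw": 0},
    {"delta_pos": [132, 0, 0], "yaw": 0},
    {"delta_pos": [136, 0, 0], "yaw": 0},
    {"delta_pos": [136, 0, 0], "yaw": 0},
  ],
)

```text
time_s: 30.47
tool_pos: [0.5065, 0.1292, 0.0371]
tcp_rot: [-3.141, 0.001, 1.412]
wrist_force: [-0.7, 3.5, 7.9]
width: 0.124
finger_force: 50.0
```

step_arm(
  commands=[
    {"delta_pos": [3, 0, 0], "yaw": 0},
    {"delta_pos": [6, 0, 0], "yaw": 0},
    {"delta_pos": [8, 0, 0], "yaw": 0},
    {"delta_pos": [9, 0, 0], "yaw": 0},
    {"delta_pos": [10, 0, 0], "yaw": 0},
  ],
)

```text
time_s: 30.88
tool_pos: [0.5079, 0.1379, 0.0372]
tcp_rot: [-3.141, 0.002, 1.412]
wrist_force: [-0.8, -12.9, 15.8]
width: 0.127
finger_force: 50.0
```

step_arm(
  commands=[
    {"delta_pos": [1, 0, 0], "yaw": 0},
    {"delta_pos": [2, 0, 0], "yaw": 0},
    {"delta_pos": [2, 0, 0], "yaw": 0},
  ],
)

```text
time_s: 31.13
tool_pos: [0.5083, 0.1399, 0.0372]
tcp_rot: [-3.141, 0.002, 1.412]
wrist_force: [-1.8, -9.9, 15.6]
width: 0.129
finger_force: 50.0
```

step_arm(
  commands=[
    {"delta_pos": [1, 0, 0], "yaw": 0},
    {"delta_pos": [2, 0, 0], "yaw": 0},
    {"delta_pos": [3, 0, 0], "yaw": 0},
    {"delta_pos": [3, 0, 0], "yaw": 0},
  ],
)

```text
time_s: 31.47
tool_pos: [0.5076, 0.1408, 0.0371]
tcp_rot: [-3.138, 0.005, 1.412]
wrist_force: [-6.0, -38.3, 27.1]
width: 0.127
finger_force: 50.0
```

Bottomed against the back wall (38 N, no more travel). Release, lift and back off.

step_arm(
  commands=[
    {"delta_pos": [-3, 0, 0], "yaw": 0},
    {"delta_pos": [-3, 0, 0], "yaw": 0},
    {"delta_pos": [-3, 0, 0], "yaw": 0},
    {"delta_pos": [-3, 0, 0], "yaw": 0},
    {"delta_pos": [-3, 0, 0], "yaw": 0},
    {"delta_pos": [-3, 0, -20], "yaw": 0},
    {"delta_pos": [-3, 0, -40], "yaw": 0},
    {"delta_pos": [-20, 0, -75], "yaw": 0},
    {"delta_pos": [-40, 0, -100], "yaw": 0},
    {"delta_pos": [-40, 0, -100], "yaw": 0},
    {"delta_pos": [-40, 0, -100], "yaw": 0},
  ],
  jaw=0.1,
)

```text
time_s: 32.38
tool_pos: [0.5036, 0.104, 0.1381]
tcp_rot: [3.139, -0.001, 1.41]
wrist_force: [-0.4, 0.2, -0.1]
width: 0.545
finger_force: 0.0
```

```bash
python3 - <<'E'
from h import *
f=grab('side'); s=arm.sense();print(s['tool_pos'],s['tcp_rot'],s['wrist_force'])
im=f['image'][140:290,230:430]; save(cv2.resize(im,(800,600),interpolation=cv2.INTER_CUBIC),'s11')
g=grab('top'); save(cv2.resize(g['image'][200:350,120:320],(800,600),interpolation=cv2.INTER_CUBIC),'t11')
E
```

```text
[0.50297698 0.10429293 0.137013  ] [ 3.14101483e+00 -2.52182488e-04  1.41033015e+00] [-0.39097293  0.39925975 -0.00161858]
```

View pics/s11.png

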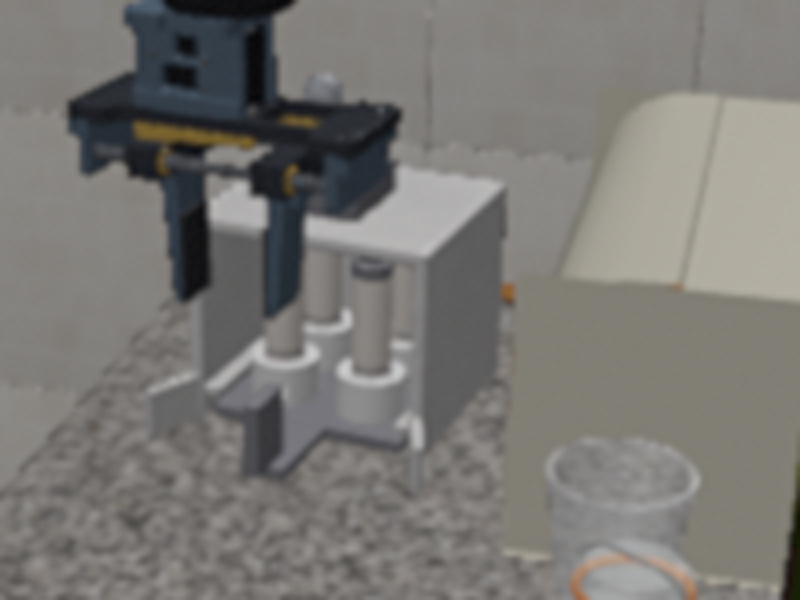

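View pics/t11.png

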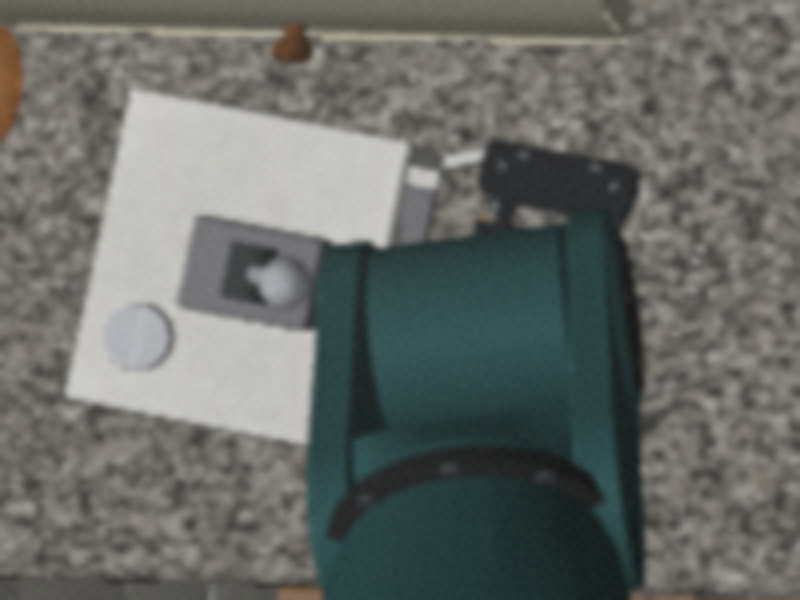

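Side crop: tray is fully between the walls, with collets and tubes inside and the handle at (262,430). Top crop: lever still leans to the mouth, ball at (283,282). I confirm the tray edge by numbers while raising the closed fingers.

step_arm(
  commands=[
    {"delta_pos": [0, 0, -20], "yaw": 0},
    {"delta_pos": [0, 0, -50], "yaw": 0},
    {"delta_pos": [0, 0, -70], "yaw": 0},
    {"delta_pos": [0, 0, -70], "yaw": 0},
    {"delta_pos": [20, 0, -70], "yaw": 0},
    {"delta_pos": [45, 0, -70], "yaw": 0},
    {"delta_pos": [70, 0, -70], "yaw": 0},
    {"delta_pos": [70, 0, -70], "yaw": 0},
    {"delta_pos": [70, 0, -70], "yaw": 0},
  ],
  jaw=-1,
  force=20,
)

```text
time_s: 33.23
tool_pos: [0.5134, 0.1744, 0.2051]
tcp_rot: [-3.139, 0.001, 1.413]
wrist_force: [0.6, -0.7, -0.3]
width: 0.002
finger_force: 0.0
```

```bash
python3 - <<'E'
from h import *
f=load('top'); p=np.array([.5294,.2700]);y=1.41
R=np.array([[np.cos(y),-np.sin(y)],[np.sin(y),np.cos(y)]])
print('tray edge local',R.T@(ray(f,120+432/4,200+190/4,.01)[:2]-p)*1000)
s=arm.sense();print(s['tool_pos'],R.T@(s['tool_pos'][:2]-p),s['tcp_rot'],s['width'])
E
```

```text
tray edge local [-67.96103202 -62.62830236]
[0.51338486 0.17437069 0.20510949] [-0.09695979  0.00049788] [-3.13922567e+00  1.14576870e-03  1.41308497e+00] 0.0016235457034264305
```

step_arm(
  commands=[
    {"delta_pos": [8, 0, -2], "yaw": 0},
    {"delta_pos": [16, 0, -2], "yaw": 0},
    {"delta_pos": [24, 0, -2], "yaw": 0},
    {"delta_pos": [32, 0, -2], "yaw": 0},
    {"delta_pos": [40, 0, -2], "yaw": 0},
    {"delta_pos": [48, 0, -2], "yaw": 0},
    {"delta_pos": [56, 0, -2], "yaw": 0},
    {"delta_pos": [64, 0, -2], "yaw": 0},
    {"delta_pos": [72, 0, -2], "yaw": 0},
    {"delta_pos": [80, 0, -2], "yaw": 0},
    {"delta_pos": [80, 0, -2], "yaw": 0},
  ],
)

```text
time_s: 34.15
tool_pos: [0.5271, 0.2537, 0.2089]
tcp_rot: [-3.142, -0.0, 1.411]
wrist_force: [0.2, -0.1, 0.2]
width: 0.008
finger_force: 0.0
```

step_arm(
  commands=[
    {"delta_pos": [4, 0, 0], "yaw": 0},
    {"delta_pos": [8, 0, 0], "yaw": 0},
    {"delta_pos": [12, 0, 0], "yaw": 0},
    {"delta_pos": [14, 0, 0], "yaw": 0},
    {"delta_pos": [14, 0, 0], "yaw": 0},
  ],
)

```text
time_s: 34.57
tool_pos: [0.5292, 0.2665, 0.209]
tcp_rot: [3.141, -0.0, 1.411]
wrist_force: [-1.1, -0.8, 1.0]
width: 0.005
finger_force: 0.2
```

step_arm(
  commands=[
    {"delta_pos": [3, 0, 0], "yaw": 0},
    {"delta_pos": [6, 0, 0], "yaw": 0},
    {"delta_pos": [8, 0, 0], "yaw": 0},
    {"delta_pos": [8, 0, 0], "yaw": 0},
  ],
)

```text
time_s: 34.9
tool_pos: [0.5297, 0.2697, 0.2083]
tcp_rot: [-3.14, 0.009, 1.412]
wrist_force: [-1.3, -41.6, 10.2]
width: 0.004
finger_force: 19.8
```

The lever is at its stop (42 N). Back off and lift clear.

step_arm(
  commands=[
    {"delta_pos": [-15, 0, 0], "yaw": 0},
    {"delta_pos": [-40, 0, 0], "yaw": 0},
    {"delta_pos": [-80, 0, 0], "yaw": 0},
    {"delta_pos": [-120, 0, 0], "yaw": 0},
    {"delta_pos": [-160, 0, -10], "yaw": 0},
    {"delta_pos": [-200, 0, -20], "yaw": 0},
    {"delta_pos": [-240, 0, -30], "yaw": 0},
    {"delta_pos": [-250, 0, -30], "yaw": 0},
    {"delta_pos": [-250, 0, -30], "yaw": 0},
    {"delta_pos": [-250, 0, -30], "yaw": 0},
  ],
)

```text
time_s: 35.73
tool_pos: [0.4907, 0.0272, 0.239]
tcp_rot: [3.141, -0.0, 1.409]
wrist_force: [0.9, 0.6, 0.1]
width: 0.002
finger_force: 0.0
```

```bash
python3 - <<'E'
from h import *
f=grab('side'); s=arm.sense();print(s['tool_pos'],s['wrist_force'])
a=cv2.resize(f['image'][140:290,240:390],(400,400),interpolation=cv2.INTER_CUBIC)
g=grab('top'); b=cv2.resize(g['image'][200:350,120:270],(400,400),interpolation=cv2.INTER_CUBIC)
save(np.hstack([a,b]),'fin')
E
```

```text
[0.490657   0.02784581 0.23876424] [-0.05613954  0.69713004 -0.34571301]
```

View pics/fin.png

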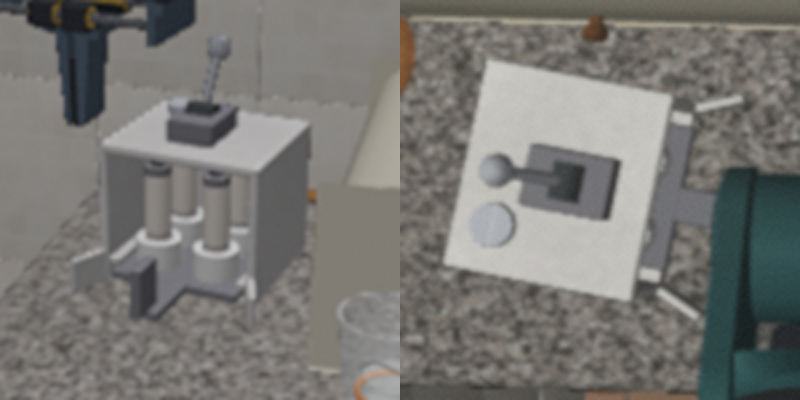

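The lever leans fully back (ball at (497,170)), the tray is home with all four tubes in it, and the robot is clear.

```bash
python3 -c "
from bench import arm
print(arm.close_job())"
```

```text
the job is handed in; nothing more can be done
None
```

I handed the job in at about 36 s: all four tubes are pushed to the collet floors, the tray is against the housing's back wall, and the valve lever is hard over to the back; the hand-in returned no pass/fail verdict.

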